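# Weigh the jar behind the bottles

## Robot

A 6-joint arm with a two-finger parallel gripper is mounted at the origin on the work surface. World frame = base frame: x ahead of the robot, y to its left, z up, the work surface at z = 0. Lengths are in mm, angles in degrees, forces in N, time in s.
With the tool pointing down it reaches from about 325 to 925 mm from the base axis. Payload 3.1 kg.
Tool frame: the origin (TCP) lies at the very end of the fingers, on their centre line; the grasp point (between the pads) lies grasp_offset behind it (grasp_offset is the distance from the TCP to the grasp point, in mm); z points along the fingers, y is the line along which they close (so a half turn about z gives the same grasp; the last joint's range is limited). The gripper opens to 85 mm and grips with 20 to 120 N. Pads are 22 mm wide; open, the fingers measure 114 mm over their backs; the gripper's body (76 mm by 85 mm) begins 54 mm behind the grasp point. The pads swing forward as they close: fully open they stand 13 mm farther back than shut.
Start: joints at [-83.663, 12.427, 92.441, -0, 75.132, -6.429], TCP at [138.121, -609.559, 231.3] pointing down, gripper open.
Joint ranges: [-157.48, 157.48], [-44.54, 120.13], [17.64, 146.25], [-64.5, 244.5], [7.68, 150.69], [-147.95, 147.95]. Speed limits (degrees/s): [159.86, 159.86, 180, 180, 180, 180].

## Interface

Orientations are given as [roll, pitch, yaw] about the fixed x, y, z axes, in that order (R = Rz(yaw) Ry(pitch) Rx(roll)).
In Python, from station import * gives the robot as it stands. Calls block until the motion is done:
- goto(position, orientation): joint-space move of the TCP to a pose.
- move_l(position, attitude=None, speed=150): straight line of the TCP; attitude=None keeps the orientation; speed is the mean speed in mm/s.
- move_j(angles): joint-space move.
- grip(opening, squeeze=None): finger opening in mm; squeeze is the grip in N (None keeps the last); returns when the fingers have stopped.
- wait(seconds).
- solve_ik(position, orientation): joint angles nearest the present ones, or None.
- get_obs(): the state.
- get_image(name): name is "scene" or "top" or "wrist"; returns the picture (480x640x3 uint8, red, green, blue); there is no depth.
- get_calibration(name): a dict with "fx", "fy", "cx", "cy" (pixels), "R" (3x3) and "t" (3): a world point X has camera coordinates R X + t; the wrist camera has in their place "mount" (4x4, takes a point from camera to tool coordinates, whose origin is the TCP and whose axes are the flange's). Camera axes: x right, y down, z forward; pixel columns grow to the right and rows downward; lengths in mm; the calibration is good to about 2 mm. A picture is of the moment at which its call begins: read the wrist's pose just before it. get_calibration takes no time and is no camera call.
A pose or a line that the arm cannot do raises Unreachable and nothing moves.
- sign_off(): hands the job in; it is judged then, once.
Trained networks look in the newest picture that a camera, given by its name, has taken for a name from the list of things; names that differ only in an ending like _2 or _b are one class to them, and where a whole thing is asked for, a point or a joint stands for the part that bears it (a point fixed in the world has none). Each returns a list of dicts, best first, with "score" (0 to 1); they miss things now and then, are a little off and sometimes report something else, mostly with a low value. They report only what shows in the picture. A call takes as long as a camera call. They do not tell look-alikes from the thing itself.
- spot_in(name, camera): "extent" ([centre column, centre row, width, height] in pixels, round what is visible of it).
- regions_of(name, camera): "region" (480x640 bool, what is visible of it) and "extent" ([centre column, centre row, width, height] in pixels, round what is visible of it).
The state is a dict: "t": time; "joint_pos": joint angles; "qvel": joint speeds; "effort": joint torques, N m; "tcp_pos": TCP position; "ee_rot": TCP orientation; "wrist_force": force on the tool from outside, world axes, zero at the start; "moment": the same for the moment, N m; "grip_width": finger opening in mm; "grip_force": force on a finger pad.
Only numpy, scipy, OpenCV 4.12 (cv2) and the standard library are available. Lean on these libraries where they do the work, as an engineer would, in place of code of your own. Each camera call takes 0.05 s, during which the arm holds its last target. There are 200 camera calls.

## Task

Move the three tall containers (the square bottle, the flask and the slim bottle) off the white rack board and stand them in the steel side tray; once all three stand there, set the low jar from behind them on the middle of the balance pan, and only then put each of the three back on the rack mark where it stood at the start. Keep everything upright and set it down rather than dropping it, and leave the tube rack, the beaker and the tip box alone.

Things in the scene. Friction and masses are not known exactly. Their poses are not given: they have to be found in the camera images.
- square_bottle_mid (a point): White plastic bottle, 112 mm tall, about 0.14 kg: square body 44 x 44 mm up to 76 mm above its foot, then a round grey cap of 34 mm diameter from 82 to 112 mm (grip it by the cap, some 100 mm above its foot). It starts on one of the three tall-container marks of the rack; upright, told by its shape; this point is on its axis half-way up; its z axis points up.
- flask_mid (a point): White conical flask with a grey stopper, 112 mm tall, about 0.12 kg: foot 64 mm in diameter, narrowing to a neck of 26 mm at 68 mm above its foot; round stopper of 32 mm diameter from 88 to 112 mm (grip it there, some 100 mm above its foot). It starts on one of the three tall-container marks of the rack; upright, told by its shape; this point is on its axis half-way up; its z axis points up.
- slim_bottle_mid (a point): Slim straight white bottle, 125 mm tall, 38 mm in diameter (grey cap of 39 mm from 98 to 125 mm; grip it some 110 mm above its foot), about 0.12 kg. It starts on one of the three tall-container marks of the rack; upright, told by its shape; this point is on its axis half-way up; its z axis points up.
- jar_mid (a point): Low round jar with a grey lid, 50 mm tall, 54 mm in diameter, about 0.10 kg, at the rear mark of the rack between and behind the tall containers, too close to them for a gripper to go down to it before they are gone; upright, told by its shape; this point is on its axis half-way up; its z axis points up.
- rack: Fixed flat white board, 170 mm (x) by 220 mm (y), 8 mm thick, no rim; origin at the centre of its underside, top 8 mm higher. Flat printed round marks, in its own frame: jar mark 58 mm in diameter at x +34, y 0 mm; tall-container marks 68 mm in diameter at (+34, +68), (+34, -68) and (-34, 0) mm. Which container starts on which mark varies; each starts centred on its mark.
- tray: Fixed shallow steel side tray, 300 mm (x) by 130 mm (y), rim 10 mm high and 3 mm thick; origin at the centre of its underside, its floor 4 mm higher. Empty at the start, with room for the three tall containers in a line along its x axis, 90 mm apart. It stands left or right of the rack, the balance on the other side.
- pan (a point): Centre of the top of the round steel weighing pan (110 mm in diameter, 5 mm thick) of a fixed white bench balance; the pan's top is 75 mm above the bench and does not sink. The housing, 220 x 170 mm and 60 mm high, reaches 145 mm from this point towards its front (-x of its frame), 75 mm to its rear and 85 mm to each side.
- tube_rack: Bystander, leave alone: loose white rack of capped tubes, 60 mm (x) by 120 mm (y), 91 mm tall, beyond the rack; origin at the centre of its underside.
- beaker: Bystander, leave alone: loose empty glass beaker, 68 mm in diameter, 85 mm tall, beyond the rack; origin at the centre of its underside.
- tip_box: Bystander, leave alone: loose grey box of pipette tips, 80 mm (x) by 115 mm (y), 55 mm tall, beyond the rack; origin at the centre of its underside.
Mind the look-alikes: they are no part of the job. What is shaped like the part that bears slim_bottle_mid but brown or red is not meant. What is shaped like the part that bears flask_mid but yellow is not meant.

How it is judged:
By the outcome, as a careful person would: the job done as asked, in the order asked, and still so for the second after the job is handed in, with the robot touching nothing.
It also fails if it takes over 136 s, if anything falls off the work surface, if the arm or the gripper's body presses on something with over 40 N, if the wrist force passes 120 N, or if a joint passes its speed limit or range.

## Working session

There is one attempt and no reset: what is moved stays moved. The work goes in short steps, each a Python script; the robot and the scene stay as the last script left them, time stands still between calls to the robot, and variables do not carry over. Pictures are saved under pics/ and viewed, at most 14 in all, crops included, and the job is handed in when it is done.

```bash
mkdir -p pics; ls; python3 - <<'E'
from station import *
import cv2
for n in("scene","top"):
    cv2.imwrite(f"pics/{n}0.png",get_image(n)[:,:,::-1]); c=get_calibration(n); print(n,{k:(v.tolist() if hasattr(v,'tolist') else v) for k,v in c.items()})
    for k in("square_bottle_mid","flask_mid","slim_bottle_mid","jar_mid","rack","tray","pan"):
        print(k,[(round(d["score"],2),[round(float(v)) for v in d["extent"]]) for d in spot_in(k,n)])
print(get_calibration("wrist")); o=get_obs(); print(o); print(grasp_offset if 'grasp_offset' in globals() else None)
E
```

```text
pics
scene {'fx': 461.51063654656997, 'fy': 461.51063654656997, 'cx': 319.6226857788253, 'cy': 232.2438565662869, 'R': [[-0.3311277693718485, 0.9435792993986923, 0.0035363960604856545], [0.7319424099691424, 0.25922023802649485, -0.6301310789717096], [-0.5954953474540231, -0.2060654603366611, -0.7764807255926266]], 't': [184.43940402583004, -370.91788362264117, 1233.1053253480782]}
square_bottle_mid [(0.68, [289, 236, 32, 54])]
flask_mid [(0.84, [335, 219, 28, 57]), (0.73, [322, 160, 29, 52])]
slim_bottle_mid [(0.95, [361, 252, 21, 60]), (0.85, [366, 180, 24, 58]), (0.63, [413, 196, 27, 60])]
jar_mid [(0.72, [291, 238, 31, 55]), (0.57, [323, 254, 32, 40])]
rack [(0.84, [328, 255, 135, 99])]
tray [(0.81, [479, 286, 110, 152])]
pan [(0.88, [178, 188, 123, 99])]
top {'fx': 480.95848106395704, 'fy': 480.95848106395704, 'cx': 320.27744839451435, 'cy': 233.9158696250748, 'R': [[0.010649141961931528, -0.999891565899396, -0.01017114638222986], [-0.9960192461132812, -0.009706554113937766, -0.08860837533305821], [0.08850004038081309, 0.011074260719674272, -0.996014610134865]], 't': [1.919818559
[... 904 characters left out ...]
+00]])}
{'t': 0.8, 'joint_pos': array([-8.36659117e+01,  1.24256084e+01,  9.24371770e+01,  3.59238971e-05,
        7.51313943e+01, -6.42737954e+00]), 'qvel': array([-0.08151775, -0.00890281, -0.0649075 ,  0.03778955,  0.0366762 ,
        0.03747046]), 'effort': array([ 4.40846061e-04, -3.96828783e+01, -3.04233706e+01, -1.96897236e-04,
        5.21339480e-04, -3.30090707e-06]), 'tcp_pos': array([ 138.09812541, -609.60365053,  231.35528025]), 'ee_rot': array([1.79994212e+02, 6.17032386e-04, 1.27614586e+01]), 'wrist_force': array([0.13550528, 0.10318847, 0.39798509]), 'moment': array([-0.0001882 ,  0.02054885,  0.00222253]), 'grip_force': 0.0, 'grip_width': 85.29799967303526}
18.700000000000003
```

View pics/scene0.png

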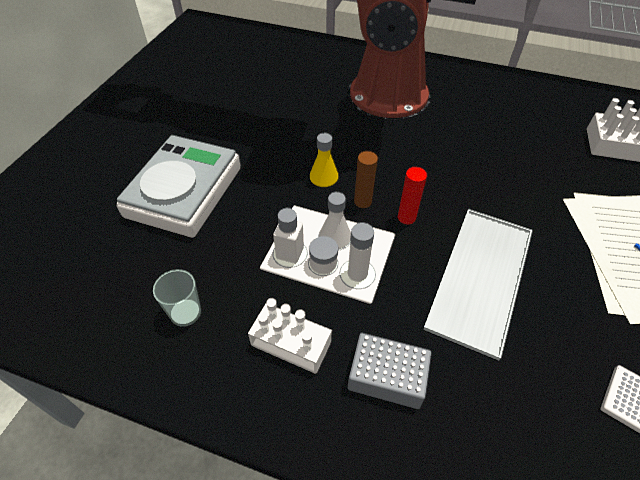

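View pics/top0.png

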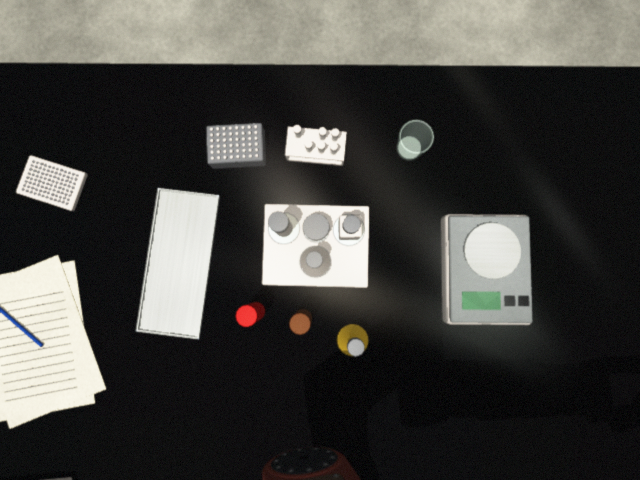

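The white slim bottle is at scene (361,252) / top (279,223). Its look-alikes are brown at (366,180) and red at (413,196), both off the rack. The white flask is at scene (335,219) / top (315,261), and the yellow one at (322,160) is its look-alike. The square bottle is at top (351,225), the jar at (316,227), the tray on the left at (177,262) and the pan on the right at (493,250).

```bash
cat > h.py <<'E'
from station import *
import cv2, numpy as np
def ray(n,uv,z,c=None):
    c=c or get_calibration(n); R=np.array(c["R"]);t=np.array(c["t"]).ravel()
    d=R.T@np.array([(uv[0]-c["cx"])/c["fx"],(uv[1]-c["cy"])/c["fy"],1]); o=-R.T@t
    return (o+d*(z-o[2])/d[2])[:2]
E
python3 - <<'E'
from h import *
im=cv2.imread("pics/top0.png"); g=im.min(2)
sc=cv2.imread("pics/scene0.png")
get_image("top")
for k,z in(("rack",8),("tray",10),("pan",60)):
    r=regions_of(k,"top")[0]["region"].astype(np.uint8)
    x,y,w,h=cv2.boundingRect(r)
    pts=np.array([ray("top",p[::-1],z) for p in np.argwhere(r)],np.float32)
    b=cv2.minAreaRect(cv2.convexHull(pts)); print(k,(x,y,w,h),b)
for k,z in(("square_bottle_mid",112),("flask_mid",112),("slim_bottle_mid",125),("jar_mid",50)):
    for d in spot_in(k,"top"): print(k,round(d["score"],2),ray("top",d["extent"][:2],z/2))
# caps by Hough on grey, enlarged
for n,uv,z in(("sq",(351,225),112),("fl",(315,260),112),("sl",(279,223),125),("jar",(316,227),50)):
    print(n,ray("top",uv,z))
# threshold blobs
m=(g>150).astype(np.uint8)
cs,_=cv2.findContours(m[190:345,130:545],0,2,offset=(130,190))
for c in cs:
    if cv2.contourArea(c)>1000:
        (u,v),s,a=cv2.minAreaRect(c); z=8 if s[0]*s[1]>8000 and u>230 else(10 if u<230 else 75)
        P=np.array([ray("top",p[0],z) for p in c],np.float32)
        print((u,v),z,cv2.minAreaRect(P),cv2.minEnclosingCircle(P))
cv2.imwrite("pics/crop.png",np.hstack([cv2.resize(im[195:345,235:385],(400,400),interpolation=2),cv2.resize(sc[180:310,250:380],(400,400),interpolation=2)]))
E
```

```text
Traceback (most recent call last):
  File "h.py", line 4, in ray
    c=c or get_calibration(n); R=np.array(c["R"]);t=np.array(c["t"]).ravel()
           ~~~~~~~~~~~~~~~^^^
ValueError: time passes only in moves, steps and waits
```

```bash
cat > h.py <<'E'
from station import *
import cv2, numpy as np
CAL={n:get_calibration(n) for n in("top","scene","wrist")}
def ray(n,uv,z,c=None):
    c=c or CAL[n]; R=np.array(c["R"]);t=np.array(c["t"]).ravel()
    uv=np.atleast_2d(uv)
    d=np.c_[(uv[:,0]-c["cx"])/c["fx"],(uv[:,1]-c["cy"])/c["fy"],np.ones(len(uv))]@R; o=-R.T@t
    return np.squeeze((o+d*((z-o[2])/d[:,2])[:,None])[:,:2]).astype(np.float32)
E
python3 - <<'E'
from h import *
im=cv2.imread("pics/top0.png"); g=im.min(2)
sc=cv2.imread("pics/scene0.png")
get_image("top")
for k,z in(("rack",8),("tray",10),("pan",60)):
    r=regions_of(k,"top")[0]["region"].astype(np.uint8)
    b=cv2.minAreaRect(ray("top",np.argwhere(r)[:,::-1],z)); print(k,cv2.boundingRect(r),b)
for n,uv,z in(("sq",(351,225),112),("fl",(315,260),112),("sl",(279,223),125),("jar",(316,227),50),("red",(247,316),125),("brown",(300,322),125),("yel",(356,347),112)):
    print(n,ray("top",uv,z))
m=(g>150).astype(np.uint8)
cs,_=cv2.findContours(m[190:345,130:545],0,2,offset=(130,190))
for c in cs:
    if cv2.contourArea(c)>1000:
        u,v=c[:,0].mean(0); z=8 if 230<u<400 else(10 if u<230 else 75)
        P=ray("top",c[:,0],z)
        print((u,v),z,cv2.minAreaRect(P),cv2.minEnclosingCircle(P))
cv2.imwrite("pics/crop.png",np.hstack([cv2.resize(im[195:345,235:385],(400,400),interpolation=2),cv2.resize(sc[180:310,250:380],(400,400),interpolation=2)]))
E
```

```text
rack (262, 204, 107, 83) ((553.6932983398438, 17.399208068847656), (219.49658203125, 169.74945068359375), 89.12169647216797)
tray (136, 188, 84, 150) ((514.8544921875, 304.33221435546875), (138.3375701904297, 304.9293518066406), 83.48873901367188)
pan (440, 213, 93, 113) ((506.49017333984375, -318.6689453125), (219.35009765625, 178.69346618652344), 0.5327094197273254)
sq [584.0604   -50.676323]
fl [517.7253   16.14606]
sl [585.10754   83.396965]
jar [586.0594    16.240887]
red [413.9924  138.67941]
brown [404.30728   41.849155]
yel [358.9612  -60.97227]
(np.float64(486.44776119402985), np.float64(276.6641791044776)) 75 ((505.1866455078125, -316.37811279296875), (162.52830505371094, 208.4617462158203), 89.91861724853516) ((505.2360534667969, -315.64190673828125), 128.8120880126953)
(np.float64(307.05882352941177), np.float64(242.88235294117646)) 8 ((552.563720703125, 17.871726989746094), (218.84280395507812, 170.01730346679688), 89.14600372314453) ((553.0675048828125, 18.099441528320312), 136.19265747070312)
(np.float64(176.09649122807016), np.float64(266.7719298245614)) 10 ((513.9019165039062, 304.5757751464844), (130.0728302001953, 300.60565185546875), 83.62934875488281) ((514.2741088867188, 304.1580505371094), 162.62448120117188)
```

View pics/crop.png

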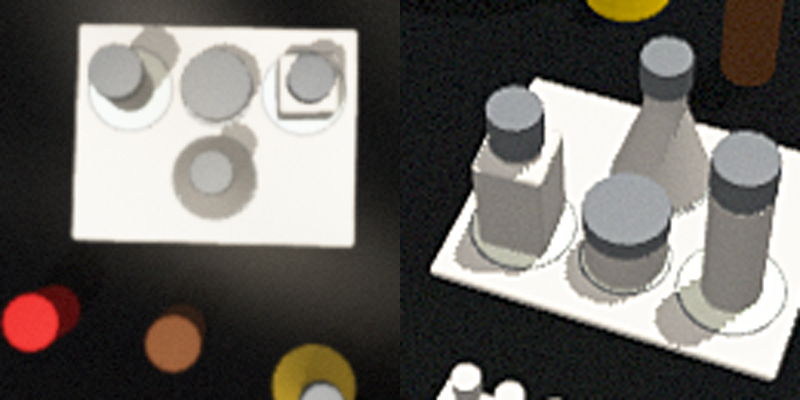

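The board's fitted size is 219×170 and the tray's is 130×301, both matching the description. The cap rays also agree with the marks computed from the rack pose to about 2–4 mm. Next I'll fit the pan and take one close look from above the rack.

```bash
cat >> h.py <<'E'
from scipy.spatial.transform import Rotation as Ro
def wcam():
    o=get_obs(); T=np.eye(4); T[:3,:3]=Ro.from_euler("xyz",o["ee_rot"],degrees=True).as_matrix(); T[:3,3]=o["tcp_pos"]
    M=np.linalg.inv(T@np.array(CAL["wrist"]["mount"])); c=dict(CAL["wrist"]); c["R"]=M[:3,:3]; c["t"]=M[:3,3]; return c
E
python3 - <<'E'
from h import *
im=cv2.imread("pics/top0.png"); g=cv2.cvtColor(im,6)
sub=g[205:335,435:540]; print(np.percentile(sub,[10,50,75,90]), g[250,493], g[280,455])
m=(sub>g[250,493]-20).astype(np.uint8)
cs,_=cv2.findContours(m,0,1,offset=(435,205))
for c in cs:
    if cv2.contourArea(c)>800:
        P=ray("top",c[:,0],75); print(cv2.boundingRect(c),cv2.fitEllipse(P))
goto([500,17,270],[180,0,0]); print(get_obs()["t"])
c=wcam(); cv2.imwrite("pics/w0.png",get_image("wrist")[:,:,::-1])
for k,z in(("slim_bottle_mid",125+8),("flask_mid",120),("square_bottle_mid",120),("jar_mid",58)):
    print(k,[(round(d["score"],2),np.round(d["extent"])) for d in spot_in(k,"wrist")])
for d in regions_of("rack","wrist")[:1]:
    print(cv2.minAreaRect(ray("",np.argwhere(d["region"])[:,::-1],8,c)))
np.savez("w0.npz",**c)
E
```

```text
[ 21. 166. 179. 228.] 232 175
(465, 224, 56, 54) ((541.438232421875, -327.109375), (104.2352523803711, 105.15660095214844), 171.93829345703125)
3.6667
slim_bottle_mid [(0.93, array([242., 118.,  68.,  51.])), (0.58, array([207., 284.,  70.,  72.]))]
flask_mid [(0.78, array([380., 321.,  54.,  80.])), (0.75, array([320., 186.,  49.,  60.]))]
square_bottle_mid [(0.62, array([391., 124.,  61.,  50.]))]
jar_mid []
((554.3021240234375, 17.79174041748047), (219.12899780273438, 169.281005859375), 89.1373291015625)
```

View pics/w0.png

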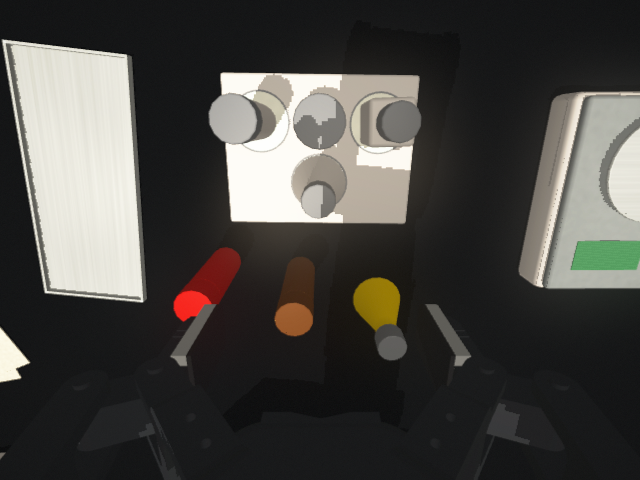

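The image shows the slim bottle cap at (233,118), square bottle cap at (401,121), flask stopper at (318,200) and jar at (319,121). The brown, red and yellow look-alikes stand clear in front of the board. The board pose from the wrist camera agrees with the top view within 1 mm, so I'll start moving, slim bottle first.

```bash
cat >> h.py <<'E'
def frame(o,a):
    a=np.radians(a); return lambda x,y: np.array([o[0]+x*np.cos(a)-y*np.sin(a), o[1]+x*np.sin(a)+y*np.cos(a)])
rk=frame((553.7,17.8),-0.87); tr=frame((514,304.4),-6.4)
MARK=dict(slim=rk(34,68),square=rk(34,-68),flask=rk(-34,0),jar=rk(34,0))
SLOT=dict(slim=tr(90,0),square=tr(0,0),flask=tr(-90,0)); PAN=np.array([541.4,-326.5])
GH=dict(slim=110,square=99,flask=100,jar=30); DOWN=[180,0,0]
def transfer(n,a,za,b,zb,lift=90,opening=70):
    h=GH[n]-grasp_offset; zc=max(za,zb)+h+lift   # travel height of TCP
    p=get_obs()["tcp_pos"]
    if p[2]<zc-5: move_l([p[0],p[1],zc],speed=250)
    move_l([*a,zc],DOWN,speed=330); grip(opening,40)
    move_l([*a,za+h],speed=150); grip(5,40); wait(.2)
    o=get_obs(); print(n,"t",o["t"],"width",o["grip_width"],"gf",o["grip_force"],"tcp",o["tcp_pos"].round(1))
    move_l([*a,zc],speed=180); move_l([*b,zc],speed=250); move_l([*b,zb+h+3],speed=150); wait(.2)
    f0=get_obs()["wrist_force"][2]
    for d in np.arange(2,-3.1,-.5):
        move_l([*b,zb+h+d],speed=20); f=get_obs()["wrist_force"][2]
        if abs(f-f0)>1.5: break
    print(" set d",d,"f",f0.round(2),f.round(2),"w",get_obs()["grip_width"])
    grip(opening); move_l([*b,zb+h+40],speed=150); print(" t",get_obs()["t"])
E
python3 - <<'E'
from h import *
transfer("slim",MARK["slim"],8,SLOT["slim"],4)
cv2.imwrite("pics/top1.png",get_image("top")[:,:,::-1])
E
```

```text
slim t 6.175 width 37.80974170822973 gf 40.49626708030701 tcp [590.1  85.4 101. ]
 set d 1.0 f -1.83 0.4 w 37.886805676150956
 t 10.35
```

View pics/top1.png

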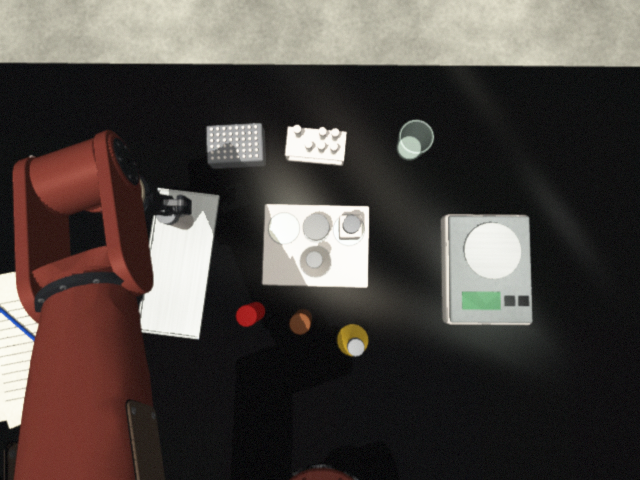

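The slim bottle stands in the rear slot of the tray, under the gripper at about (173,207), and nothing else has moved. Next are the flask and the square bottle.

```bash
python3 - <<'E'
from h import *
for n in("flask","square"): transfer(n,MARK[n],8,SLOT[n],4)
p=get_obs()["tcp_pos"]; move_l([p[0],p[1],260],speed=250); move_l([500,17,260],DOWN,speed=330)
c=wcam(); np.savez("w1.npz",**c); cv2.imwrite("pics/w1.png",get_image("wrist")[:,:,::-1])
print([(round(d["score"],2),np.round(d["extent"]),ray("",d["extent"][:2],40,c)) for d in spot_in("jar_mid","wrist")])
E
```

```text
flask t 13.35 width 30.996515033547656 gf 39.85616326332092 tcp [520.8  18.3  90.6]
 set d 1.0 f -0.39 1.33 w 30.99626062872893
 t 17.9667
square t 21.2667 width 32.905282898560436 gf 40.19761025905609 tcp [587.9 -50.8  89.8]
 set d 1.0 f -2.54 -0.38 w 32.93090886956117
 t 26.0833
[(0.93, array([323., 121.,  62.,  57.]), array([587.5762  ,  15.141167], dtype=float32))]
```

View pics/w1.png

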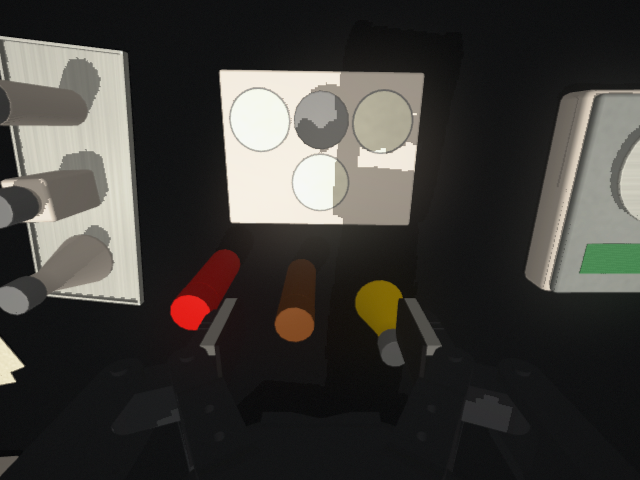

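All three containers stand upright in the tray at the left of the picture, and the jar is free at (321,120), where it was expected. Next I'll move the jar to the pan.

```bash
python3 - <<'E'
from h import *
transfer("jar",MARK["jar"],8,PAN,75,opening=82)
p=get_obs()["tcp_pos"]; move_l([p[0],p[1],260],speed=250); move_l([450,-220,260],DOWN,speed=330)
c=wcam(); a=get_image("wrist")[:,:,::-1]; cv2.imwrite("pics/w2.png",a)
print([(round(d["score"],2),np.round(d["extent"]),ray("",d["extent"][:2],105,c)) for d in spot_in("jar_mid","wrist")])
b=get_image("top")[:,:,::-1]; cv2.imwrite("pics/top2.png",b)
print([(round(d["score"],2),np.round(d["extent"]),ray("top",d["extent"][:2],110)) for d in spot_in("jar_mid","top")])
cv2.imwrite("pics/v2.png",np.vstack([cv2.resize(a,(400,300)),cv2.resize(b,(400,300))]))
E
```

```text
jar t 30.475 width 53.011068254276466 gf 42.164631485939026 tcp [588.8  17.3  20.6]
 set d 0.5 f -2.0 0.06 w 53.19074441521047
 t 35.7917
[(0.82, array([454., 113.,  85.,  72.]), array([ 541.81555, -328.79068], dtype=float32))]
[(0.78, array([495., 250.,  34.,  30.]), array([ 539.16754, -320.4166 ], dtype=float32)), (0.64, array([238., 147.,  62.,  45.]), array([732.5086, 165.2996], dtype=float32))]
```

View pics/v2.png

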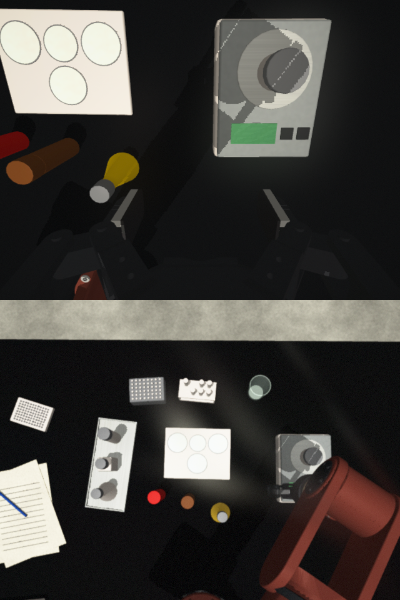

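The jar stands upright on the pan, with its lid at about (464,108) in the full wrist picture. All three tall containers are still in the tray. I'll enlarge that view to check the centring before I put the containers back.

```bash
python3 - <<'E'
import cv2
a=cv2.imread("pics/w2.png")[20:260,330:540]; cv2.imwrite("pics/w2c.png",cv2.resize(a,None,fx=2.5,fy=2.5,interpolation=2))
from h import *
c=wcam()
# predicted circles at believed poses
def proj(X): 
    q=c["R"]@X+c["t"]; return np.array([c["cx"]+c["fx"]*q[0]/q[2],c["cy"]+c["fy"]*q[1]/q[2]])
im=cv2.resize(a,None,fx=2.5,fy=2.5,interpolation=2)
for z,r,col in((75,55,(0,0,255)),(125,27,(0,255,0)),(75,27,(255,0,0))):
    pts=np.array([(proj(np.array([PAN[0]+r*np.cos(t),PAN[1]+r*np.sin(t),z]))-[330,20])*2.5 for t in np.linspace(0,6.283,80)],np.int32)
    cv2.polylines(im,[pts],True,col,1)
cv2.imwrite("pics/w2c.png",im)
E
```

```text
(no output)
```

View pics/w2c.png

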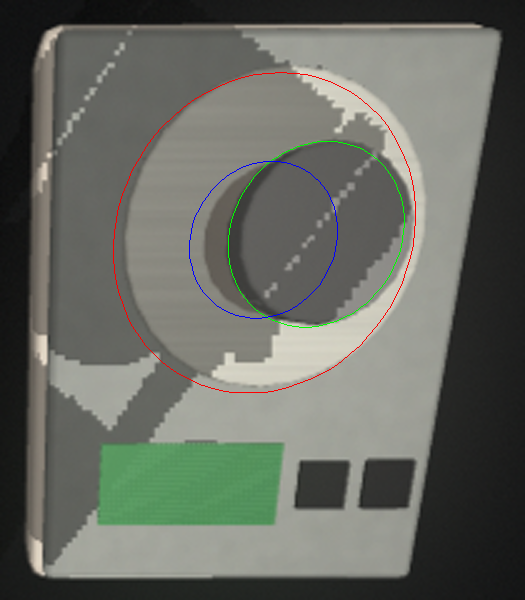

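The drawn circles are off from the pan and from the jar by the same small camera error, so the jar is centred on the pan. Next I'll put the containers back: square bottle first, then flask, then slim bottle.

```bash
python3 - <<'E'
from h import *
for n in("square","flask","slim"): transfer(n,SLOT[n],4,MARK[n],8)
p=get_obs()["tcp_pos"]; move_l([p[0],p[1],270],speed=250); move_l([500,17,270],DOWN,speed=330)
a=get_image("wrist")[:,:,::-1]; goto([330,300,300],DOWN); b=get_image("scene")[:,:,::-1]; t=get_image("top")[:,:,::-1]
cv2.imwrite("pics/f.png",np.vstack([np.hstack([cv2.resize(a[40:280,180:500],(400,300)),cv2.resize(b[100:340,100:420],(400,300))]),np.hstack([cv2.resize(t[190:302,240:390],(400,300)),cv2.resize(t,(400,300))])]))
o=get_obs(); print(o["t"],o["wrist_force"])
E
```

```text
square t 40.6917 width 33.08470166317432 gf 40.339234471321106 tcp [515.2 305.   85.9]
 set d 0.5 f -1.41 2.79 w 33.028369933002054
 t 45.7667
flask t 49.1 width 30.773329701287288 gf 39.96792554855347 tcp [425.7 315.   86.6]
 set d 0.5 f -1.38 1.7 w 31.03688186984017
 t 53.975
slim t 56.9667 width 37.80731807661935 gf 40.64722001552582 tcp [604.8 294.8  97.2]
 set d 1.0 f -2.04 0.87 w 38.008426319503045
 t 61.1417
63.7167 [ 0.28024798 -1.15107279  0.4367637 ]
```

View pics/f.png

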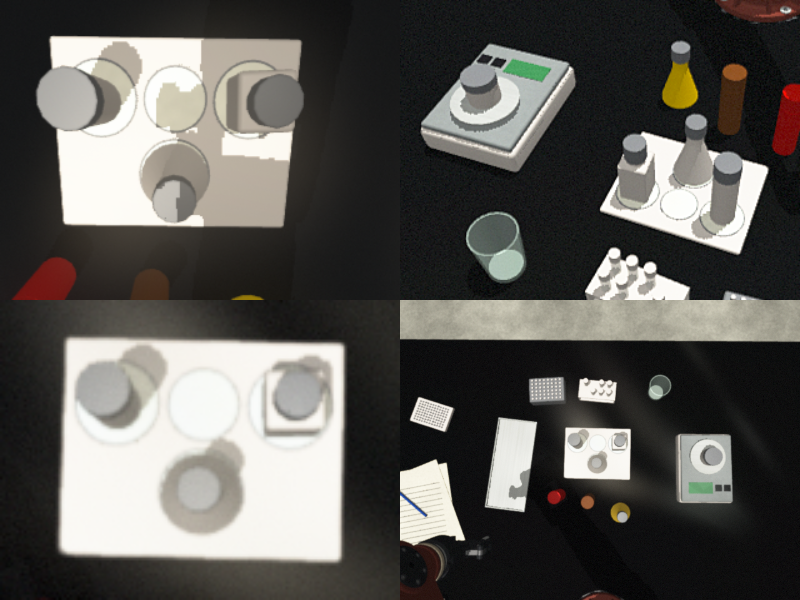

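All three containers stand upright on their marks, with the flask within a few mm. The jar is on the pan, the bystanders haven't moved and the gripper is clear.

```bash
python3 -c "
from station import *
print(sign_off())"
```

```text
the job is handed in; nothing more can be done
None
```

The job is done and handed in at about 64 s: the jar is on the middle of the balance pan, and the square bottle, flask and slim bottle are back upright on their starting marks, each within a few mm by the final pictures.

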